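Turn the bell cap round to the handlebar and point it out

TASK

The rider is putting the bell back together on the handlebar: with the fingertips, gently push one of the lazy-susan's handles round until the steel bell cap is on the side facing the handlebar, and let go. Then show the rider the cap by pointing down at it from just above without touching it, dwell there for a couple of seconds, and finish while still pointing. Grip and lift nothing, let nothing slide off the tray, and leave the handlebar and the loose things on the tray and the bench untouched.

Things in the scene. Friction and masses are not known exactly. Their poses are not given: they have to be found in the camera images.
- susan_foot: dark steel foot of the lazy-susan, fixed to the bench, 170 mm wide. Its origin lies on the bench surface on the turning axis; it does not turn. Its x and y axes stay parallel to the world's; its -y side (the robot's right) is the side that faces the handlebar.
- susan (a joint): turn of the lazy-susan's tray about the upright axis through the foot's origin, rad, 0 at the start, growing counter-clockwise seen from above; stops at -4.5 and 4.5. The tray is a dark wooden disc 300 mm across, 16 mm thick, top 36 mm above the bench. It turns either way with a little friction (about 1 N at a handle), stops soon when not pushed, and carries what lies on it.
- handle_a (a point): middle of the top bar of one of the tray's two equal aluminium handles. The bar is oval, 11 x 9 mm, its axis 34 mm above the tray's top and 125 mm from the turning axis; 80 mm long, square to the radius, on two such upright posts at its ends (40 mm either side, 131 mm from the turning axis). Pushing the outer side of a post along the circle turns the tray. The point turns with the tray.
- handle_b (a point): the same point of the other, equal handle, diametrically opposite.
- bell: steel bell cap, a polished dome 60 mm across and 28 mm high with a small brass nut on top (31 mm in all), loose, lying mouth down on the tray with its centre 85 to 110 mm from the turning axis. Origin: centre of its underside, z up. Not to be touched.
- bell_top (a point): top of the bell cap's brass nut, 31 mm above the cap's origin on its axis; its z axis points up.
- handlebar: bicycle handlebar, about 570 mm long, lying along x on two wooden cradles on the robot's right of the lazy-susan, up to about 125 mm high, fixed. Origin: on the bench under the bar's middle.
- bell_base (a point): tip of the brass axle of the bare black bell base on the handlebar, 122 mm above the bench, where the rider will fit the cap.
- pump: small aluminium bike pump, 160 mm long, 28 mm wide, 40 mm high, lying loose on the tray on its bracket. Origin: under its middle, x along it.
- reflector: green plastic reflector clip, 57 x 30 x 16 mm, loose on the tray. Origin: centre of its underside.
- mug: grey ceramic mug, 72 mm across, 70 mm high, with a handle at its own +y, holding steel key rings; loose on the tray near the middle. Origin: centre of its underside.
- lever: yellow plastic tyre lever, 115 x 20 x 10 mm, loose on the tray. Origin: underside, x along it.
- bidon: blue drinking bottle with a black cap, 72 mm across, 190 mm high, standing loose on the bench to the left. Origin: centre of its underside.
- patch_tin: red patch-kit tin, 87 x 57 x 25 mm, loose on the bench to the left. Origin: centre of its underside.
- lamp: black bicycle lamp, 76 x 34 x 37 mm, loose on the bench to the left. Origin: centre of its underside.

How it is judged (in metres and radians):
On the way, in this order (a step that is already met when the one before it is completed fails the run):
1. the bell cap has been brought to the side facing the handlebar, the tray is still and let go (y of bell in the frame of susan_foot below -0.075 m and velocity of joint susan between -0.05 and 0.05 rad/s and contact force between the arm and anything else below 0.2 N), for 0.2 s.
2. the fingertips dwell just above the bell cap, touching nothing (all of step 1 and horizontal distance between the grasp point and bell_top below 0.025 m and z of the grasp point in the frame of bell_top between 0.015 and 0.085 m), for 1.5 s.
At the end, for the whole second after the job is handed in: The cap's centre lies 75 mm or more from the turning axis towards the handlebar (within about 40 degrees), the tray is still with all five things on it, and the fingers point at the cap from above: grasp point within 25 mm of its axis, 15 to 85 mm above its top (y of bell in the frame of susan_foot below -0.075 m and velocity of joint susan between -0.05 and 0.05 rad/s and horizontal distance between the grasp point and bell_top below 0.025 m and z of the grasp point in the frame of bell_top between 0.015 and 0.085 m and horizontal distance between each of bell, pump, reflector, mug, lever and susan_foot below 0.14 m and height (world z) of bell between 0.031 and 0.045 m and height (world z) of pump between 0.031 and 0.045 m and height (world z) of reflector between 0.031 and 0.045 m and height (world z) of mug between 0.031 and 0.045 m and height (world z) of lever between 0.031 and 0.045 m); the robot touches nothing.
It fails at once if the robot touches the bell cap or another thing on the tray (contact force between the arm and bell above 0.5 N or contact force between the arm and pump above 0.5 N or contact force between the arm and reflector above 0.5 N or contact force between the arm and mug above 0.5 N or contact force between the arm and lever above 0.5 N).
It fails at once if something on the tray is lifted, or the mug tipped (height (world z) of any of bell, pump, reflector, mug, lever above 0.05 m or angle between mug's own z axis and vertical above 0.3 rad).
It fails at once if the lazy-susan is spun fast (over 2.5 rad/s), shoved or leaned on hard (over 30 N) (velocity of joint susan above 2.5 rad/s or velocity of joint susan below -2.5 rad/s or contact force between the arm and susan above 30 N).
It fails at once if a handle is gripped (squeezed from its inner and outer side at once with over 8 N each) (((contact force between the fingers and susan_c1 above 8 N or contact force between the fingers and susan_c2 above 8 N or contact force between the fingers and susan_c3 above 8 N) and (contact force between the fingers and susan_c4 above 8 N or contact force between the fingers and susan_c5 above 8 N or contact force between the fingers and susan_c6 above 8 N)) or ((contact force between the fingers and susan_c7 above 8 N or contact force between the fingers and susan_c8 above 8 N or contact force between the fingers and susan_c9 above 8 N) and (contact force between the fingers and susan_c10 above 8 N or contact force between the fingers and susan_c11 above 8 N or contact force between the fingers and susan_c12 above 8 N))).
It fails at once if the handlebar or a thing on the bench is touched or moved (contact force between the arm and handlebar above 1 N or distance of any of bidon, patch_tin, lamp from where it was at the start of the episode above 0.015 m or contact force between the arm and bidon above 1 N or contact force between the arm and patch_tin above 1 N or contact force between the arm and lamp above 1 N).
It also fails if it takes over 56 s, if anything falls off the work surface, if the arm or the gripper's body presses on something with over 40 N, if the wrist force passes 120 N, or if a joint passes its speed limit or range.

ROBOT

A 6-joint arm with a two-finger parallel gripper is mounted at the origin on the work surface. World frame = base frame: x ahead of the robot, y to its left, z up, the work surface at z = 0. Lengths are in m, angles in degrees, forces in N, time in s.
With the tool pointing down it reaches from about 0.375 to 0.925 m from the base axis. Payload 5.7 kg.
Tool frame: the origin (TCP) lies at the very end of the fingers, on their centre line; the grasp point (between the pads) lies 19 mm behind it (ctrl.grip_point_offset is the z of the grasp point in the tool frame, in m); z points along the fingers, y is the direction in which the jaws open and shut (so a half turn about z gives the same grasp; the last joint's range is limited). The gripper opens to 85 mm and grips with 20 to 120 N. Pads are 22 mm wide; open, the fingers measure 114 mm over their backs; the gripper's body (76 mm by 85 mm) begins 54 mm behind the grasp point. The pads swing forward as they close: fully open they stand 13 mm farther back than shut.
Start: joints at [66.228, 20.558, 86.54, -0, 72.909, -6.595], TCP at [0.177, 0.573, 0.231] pointing down, gripper open.
Joint ranges: [-170.27, 170.27], [-57.76, 135], [12.27, 136.19], [-55.21, 235.2], [11.17, 155.16], [-170.74, 170.74]. Speed limits (degrees/s): [136.94, 136.94, 180, 180, 180, 180].

INTERFACE

Orientations are given as [roll, pitch, yaw] about the fixed x, y, z axes, in that order (R = Rz(yaw) Ry(pitch) Rx(roll)).
In Python, from plant import ctrl gives the robot as it stands. The module is installed in compiled form; this text tells all that it offers.
- The arm moves only by the tool send_rows, never from a script. Its argument "rows" is a list of rows, each a list of 3 entries, a list of its own where there are three numbers: the shift along the tool's x, y, z in mm, then the turn, a rotation vector about the tool's x, y, z in degrees, then the closure, from -1 (fully open) to 1 (shut). A call has 1 to 5 rows; each row is the pose to reach, as a shift and turn from the pose measured when the call began, along the tool's axes at that moment; what a row does not reach only later rows make up. A row lasts 1/10 s, in which the tool goes at most 50 mm and 8.59 degrees, less where a joint would pass 70% of its speed; a pose out of reach is approached as far as the arm can. A call with a gripper value outside its range is refused whole. The fingers move at their own pace and stop on an object; "newtons" is the grip in N (left out, the last holds). Time passes only in rows, so rows that repeat a pose let the fingers close. It gives the time, the measured TCP pose, the force and the opening at its end, in the units of the state.
- ctrl.sense(): the state, without advancing time (a new reading comes with each control period).
- ctrl.read_camera(name): name is "scene" or "top" or "wrist"; returns a dict with "frame" (400x640x3 uint8, red, green, blue), "K" (3x3 intrinsics, pixels), "camera_from_world" (4x4, takes a point from world to camera coordinates). Camera axes: x right, y up, looking along -z (the intrinsics and any distortion apply to the point x, -y, -z); pixel columns grow to the right and rows downward; lengths in m; the calibration is good to about 2 mm. A picture is of the moment at which its call begins. There is no depth.
- ctrl.finish_job(): hands the job in, once; it reports no verdict.
Trained networks look in a picture, given as the dict that the camera call returned (one of the last four; its "shot" number tells which), for a name from the list of things; names that differ only in an ending like _2 or _b are one class to them, and where a whole thing is asked for, a point or a joint stands for the part that bears it (a point fixed in the world has none). Each returns a list of dicts, best first, with "score" (0 to 1); they miss things now and then, are a little off and sometimes report something else, mostly with a low value. They report only what shows in the picture. A call takes as long as a camera call.
- ctrl.outline_of(label, picture): "region" (400x640 bool, what is visible of it).
- ctrl.mark_of(label, picture): "location" ([x, y, z] in m, in world coordinates, good to about 4 mm: a listed point, or the origin of a listed thing).
The state is a dict: "t": time; "joint_pos": joint angles; "joint_velocities": joint speeds; "joint_torque": joint torques, N m; "tcp_pos": TCP position; "ee_rot": TCP orientation; "force": force on the tool from outside, world axes, zero at the start; "torque": the same for the moment, N m; "opening": finger opening in m.
Only numpy, scipy, OpenCV 4.12 (cv2) and the standard library are available. Lean on these libraries where they do the work, as an engineer would, in place of code of your own. Each camera call takes 0.05 s, during which the arm holds its last target. There are 200 camera calls.

## Working session

There is one attempt and no reset: what is moved stays moved. The work goes in short steps, Python scripts to look and compute and a tool call to move; the robot and the scene stay as the last step left them, time stands still between calls to the robot, and variables do not carry over. Pictures are saved under pics/ and viewed, about 8 in all and at most 12, crops included, and the job is handed in when it is done.

Besides the shell and the picture viewer there is one more tool, called after ">>>" by a JSON object that holds its "name" and its "arguments". send_rows: Moves the arm, as the interface text tells. Its arguments: {"type":"object","properties":{"rows":{"type":"array"},"newtons":{"type":"number"}},"required":["rows"]}

```bash
mkdir -p pics
cat > h.py <<'E'
import numpy as np, cv2
from plant import ctrl
def look(cam,names,png=None):
    p=ctrl.read_camera(cam)
    if png: cv2.imwrite('pics/'+png,p['frame'][:,:,::-1])
    for n in names:
        r=ctrl.mark_of(n,p); print(cam,n,[(np.round(d['location'],3).tolist(),round(d['score'],2)) for d in r[:3]])
    return p
def st():
    s=ctrl.sense(); print({k:np.round(s[k],3).tolist() for k in('t','joint_pos','tcp_pos','ee_rot','force','opening')})
    return s
E
python3 - <<'E'
from h import *
st()
look('top','susan_foot handle_a bell bell_top handlebar pump reflector mug lever bidon patch_tin lamp'.split(),'t1.png')
look('scene','susan_foot handle_a bell bell_top bell_base'.split(),'s1.png')
E
```

```text
{'t': 0.0, 'joint_pos': [66.228, 20.599, 86.601, 0.001, 72.909, -6.595], 'tcp_pos': [0.177, 0.573, 0.23], 'ee_rot': [-179.892, -0.013, 162.822], 'force': [-0.363, -0.02, 0.178], 'opening': 0.086}
top susan_foot []
top handle_a [([0.502, -0.123, 0.068], 0.77), ([0.638, 0.09, 0.068], 0.69)]
top bell [([0.526, 0.072, 0.035], 0.92), ([0.636, 0.087, 0.07], 0.73)]
top bell_top [([0.525, 0.072, 0.07], 0.63), ([0.646, -0.061, 0.035], 0.22)]
top handlebar [([0.538, -0.425, -0.001], 0.75)]
top pump [([0.643, -0.06, 0.035], 0.95)]
top reflector [([0.47, -0.013, 0.037], 0.67)]
top mug [([0.564, -0.058, 0.034], 0.8), ([0.606, -0.425, 0.12], 0.22)]
top lever [([0.532, 0.007, 0.032], 0.78), ([0.502, -0.125, 0.071], 0.71)]
top bidon [([0.608, 0.367, -0.001], 0.73)]
top patch_tin [([0.378, 0.363, -0.001], 0.72)]
top lamp [([0.528, 0.371, 0.0], 0.7)]
scene susan_foot [([0.567, -0.062, 0.037], 0.65), ([0.508, -0.125, 0.072], 0.31)]
scene handle_a [([0.502, -0.125, 0.072], 0.96), ([0.64, 0.085, 0.072], 0.94), ([0.539, 0.001, 0.038], 0.38)]
scene bell [([0.525, 0.068, 0.031], 0.63), ([0.605, -0.427, 0.127], 0.3)]
scene bell_top [([0.527, 0.07, 0.069], 0.84), ([0.379, 0.361, 0.0], 0.51)]
scene bell_base [([0.602, -0.427, 0.125], 0.87)]
```

View pics/t1.png

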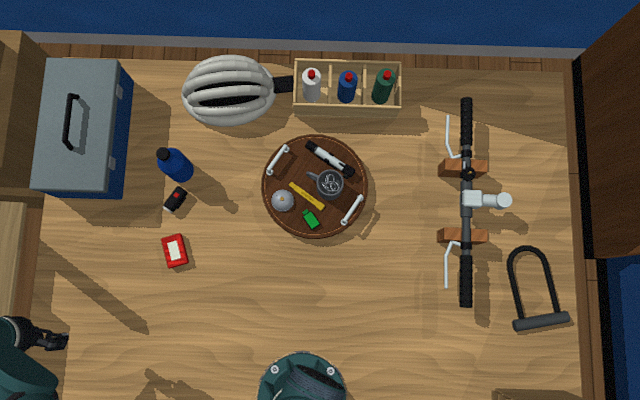

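View pics/s1.png

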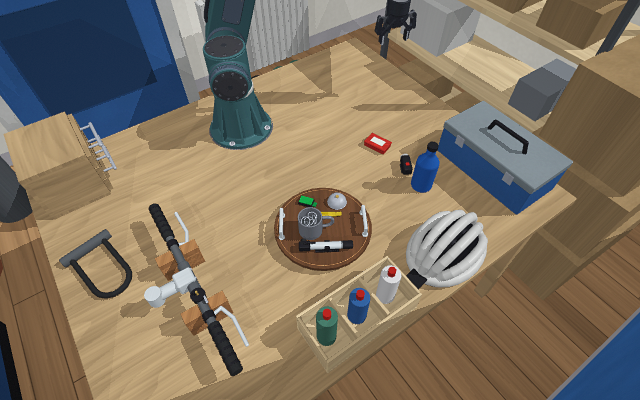

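The top view shows handle bars at px (277,160) and (352,210), the bell at (282,200), the pump at (330,158), the mug at (330,182), the lever at (307,196) and the reflector at (311,219). All agree with the networks.

- **Axis:** about (0.571, -0.018).
- **Bell:** at 117°, so it needs about +150° (CCW).
- **Push:** I'll push handle B's CW post, at 219°, with closed fingers, turning the tool with the tray.

```bash
cat >> h.py <<'E'
from scipy.spatial.transform import Rotation as R
C=np.array([.571,-.018])
def rel(pos,yaw):
    s=ctrl.sense(); r=R.from_euler('xyz',s['ee_rot'],degrees=True)
    sh=r.inv().apply(np.array(pos)-s['tcp_pos'])*1000
    tn=(r.inv()*R.from_euler('xyz',[180,0,yaw],degrees=True)).as_rotvec(degrees=True)
    print('shift',sh.round(0),'turn',tn.round(1))
def polar():
    s=ctrl.sense(); d=np.array(s['tcp_pos'])[:2]-C
    print('r',np.hypot(*d).round(4),'ang',(np.degrees(np.arctan2(d[1],d[0]))%360).round(1),'yaw',s['ee_rot'][2])
E
python3 - <<'E'
from h import *
rel([.42,.22,.25],90); rel([.4505,-.074,.2],25)
E
```

```text
shift [-336. -266.  -19.] turn [-0.   0.  72.8]
shift [-452. -538.   31.] turn [ -0.    0.  137.8]
```

>>> {"name": "send_rows", "arguments": {"rows": [[[-39, -31, -2], [0, 0, 8], 1], [[-78, -62, -4], [0, 0, 16], 1], [[-117, -93, -6], [0, 0, 24], 1], [[-156, -124, -8], [0, 0, 32], 1], [[-195, -155, -10], [0, 0, 40], 1]]}}

```text
t: 1.45
tcp_pos: [0.3185, 0.366, 0.2416]
ee_rot: [180.0, 0.0, 122.5]
force: [0.6, 1.0, 0.3]
opening: 0.0125
```

Run:
```python
from h import *
st();rel([.42,.22,.25],90); rel([.4505,-.074,.2],25)
```

```text
{'t': 1.45, 'joint_pos': [40.812, 10.427, 99.497, -0.01, 70.041, 8.286], 'tcp_pos': [0.318, 0.366, 0.242], 'ee_rot': [179.964, 0.004, 122.53], 'force': [0.604, 0.976, 0.294], 'opening': 0.012}
shift [-178.    7.   -8.] turn [ 0.  -0.  32.5]
shift [-442. -125.   42.] turn [ 0.  -0.  97.5]
```

>>> {"name": "send_rows", "arguments": {"rows": [[[-45, 2, -2], [0, 0, 8], 1], [[-90, 4, -4], [0, 0, 16], 1], [[-135, 5, -6], [0, 0, 24], 1], [[-178, 7, -8], [0, 0, 32], 1], [[-225, -10, 0], [0, 0, 40], 1]]}}

```text
t: 1.95
tcp_pos: [0.4346, 0.1708, 0.2432]
ee_rot: [179.7, -0.2, 82.2]
force: [0.8, -0.8, 0.2]
opening: -0.0003
```

Run:
```python
from h import *
st(); rel([.4505,-.074,.2],25)
```

```text
{'t': 1.95, 'joint_pos': [12.952, 8.582, 101.593, 0.027, 69.459, 20.725], 'tcp_pos': [0.435, 0.171, 0.243], 'ee_rot': [179.667, -0.154, 82.217], 'force': [0.832, -0.758, 0.181], 'opening': -0.0}
shift [-241.   49.   43.] turn [ 0.2 -0.3 57.2]
```

>>> {"name": "send_rows", "arguments": {"rows": [[[-48, 10, 9], [0, 0, 8], 1], [[-96, 20, 17], [0, 0, 16], 1], [[-144, 30, 26], [0, 0, 24], 1], [[-192, 39, 34], [0, 0, 32], 1], [[-240, 49, 43], [0, 0, 40], 1]]}}

```text
t: 2.45
tcp_pos: [0.4509, -0.0756, 0.1999]
ee_rot: [179.8, -0.4, 41.9]
force: [0.8, 0.1, -0.1]
opening: -0.0
```

>>> {"name": "send_rows", "arguments": {"rows": [[[0, 0, 0], [0, 0, 8], 1], [[0, 0, 0], [0, 0, 16], 1], [[0, 0, 0], [0, 0, 17], 1], [[0, 0, 0], [0, 0, 17], 1]]}}

```text
t: 2.85
tcp_pos: [0.4509, -0.0755, 0.2]
ee_rot: [179.9, -0.4, 25.1]
force: [0.2, 0.7, -0.3]
opening: 0.0
```

Run:
```python
from h import *
st(); rel([.4505,-.074,.048],25)
p=look('wrist',['handle_a','reflector','bell_top'],'w1.png')
look('top',['handle_a','reflector','bell_top'])
M=p['camera_from_world'];
x=M@np.array([.4505,-.074,.048,1]); q=p['K']@np.array([x[0],-x[1],-x[2]]); print(q[:2]/q[2])
```

```text
{'t': 2.85, 'joint_pos': [-18.358, 10.557, 106.058, 0.246, 63.016, 46.48], 'tcp_pos': [0.451, -0.076, 0.2], 'ee_rot': [179.906, -0.419, 25.051], 'force': [0.202, 0.676, -0.334], 'opening': 0.0}
shift [ -1.  -2. 152.] turn [ 0.1 -0.4  0.1]
wrist handle_a [([0.503, -0.125, 0.073], 0.74)]
wrist reflector [([0.471, -0.006, 0.038], 0.92)]
wrist bell_top [([0.528, 0.073, 0.066], 0.75)]
top handle_a [([0.636, 0.086, 0.068], 0.92)]
top reflector [([0.471, -0.012, 0.032], 0.54)]
top bell_top [([0.525, 0.072, 0.065], 0.57), ([0.644, -0.062, 0.036], 0.36)]
[322.84407376 184.25196795]
```

View pics/w1.png

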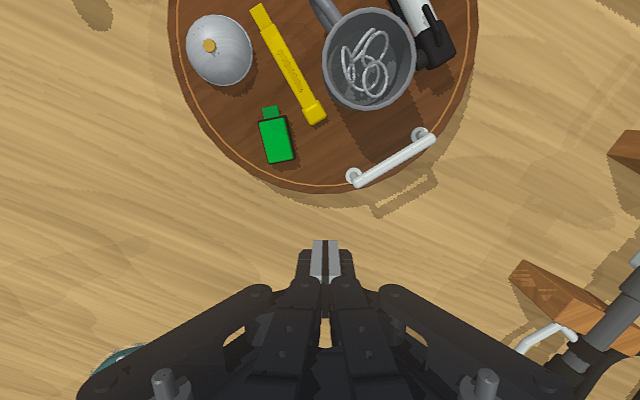

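The wrist view puts the target touchdown at px (322,184), between the reflector corner (293,160) and the post (352,178). It's clear on both sides, so I'm lowering.

>>> {"name": "send_rows", "arguments": {"rows": [[[-1, 0, 30], [0, 0, 0], 1], [[-2, 0, 60], [0, 0, 0], 1], [[-3, 0, 90], [0, 0, 0], 1], [[-4, 1, 120], [0, 0, 0], 1], [[-4, 1, 135], [0, 0, 0], 1]]}}

```text
t: 3.75
tcp_pos: [0.4475, -0.0773, 0.063]
ee_rot: [-180.0, -0.3, 25.0]
force: [1.0, 0.8, -0.2]
opening: 0.0
```

>>> {"name": "send_rows", "arguments": {"rows": [[[0, 0, 8], [0, 0, 0], 1], [[0, 0, 14], [0, 0, 0], 1], [[0, 0, 14], [0, 0, 0], 1]]}}

```text
t: 4.05
tcp_pos: [0.4475, -0.0772, 0.0487]
ee_rot: [-180.0, -0.3, 25.0]
force: [0.3, -0.4, 0.2]
opening: 0.0002
```

Run:
```python
from h import *
st(); polar(); look('wrist',['handle_a','reflector'],'w2.png')
```

```text
{'t': 4.05, 'joint_pos': [-18.696, 24.226, 115.212, 0.339, 40.383, 46.058], 'tcp_pos': [0.448, -0.077, 0.049], 'ee_rot': [-179.965, -0.281, 24.987], 'force': [0.297, -0.443, 0.228], 'opening': 0.0}
r 0.1369 ang 205.6 yaw 24.98682675103092
wrist handle_a [([0.501, -0.125, 0.071], 0.59)]
wrist reflector [([0.469, -0.008, 0.037], 0.83)]
```

View pics/w2.png

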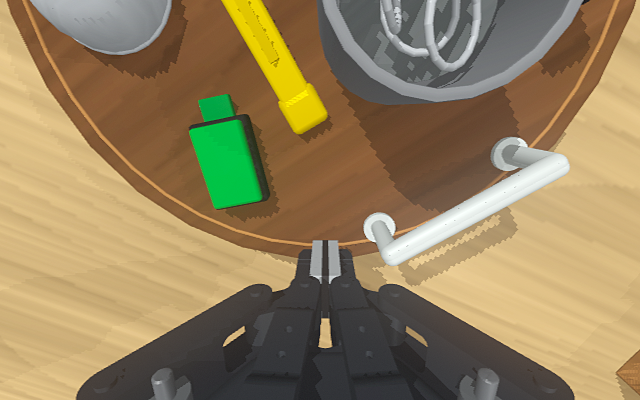

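The fingertip at px (325,240) is just CW of the post at (385,240) and clear of the reflector. I'm starting the push, turning with the tray.

>>> {"name": "send_rows", "arguments": {"rows": [[[1, 5, 0], [0, 0, -2], 1], [[2.5, 12, 0], [0, 0, -5], 1], [[4.5, 19, 0], [0, 0, -8], 1], [[6, 26, 0], [0, 0, -11], 1], [[8, 33, 0], [0, 0, -14], 1]]}}

```text
t: 4.7
tcp_pos: [0.4694, -0.1041, 0.0505]
ee_rot: [179.9, -0.4, 39.1]
force: [0.0, -0.1, -0.5]
opening: 0.0003
```

Run:
```python
from h import *
st(); polar(); look('wrist',['handle_a','bell_top'],'w3.png'); look('top',['handle_a','bell_top'])
```

```text
{'t': 4.7, 'joint_pos': [-20.923, 25.462, 111.927, 0.341, 42.308, 29.707], 'tcp_pos': [0.469, -0.104, 0.05], 'ee_rot': [179.851, -0.351, 39.118], 'force': [0.049, -0.102, -0.528], 'opening': 0.0}
r 0.1332 ang 220.3 yaw 39.11827947081602
wrist handle_a [([0.52, -0.134, 0.073], 0.66)]
wrist bell_top []
top handle_a [([0.621, 0.098, 0.067], 0.72)]
top bell_top [([0.509, 0.062, 0.065], 0.64)]
```

View pics/w3.png

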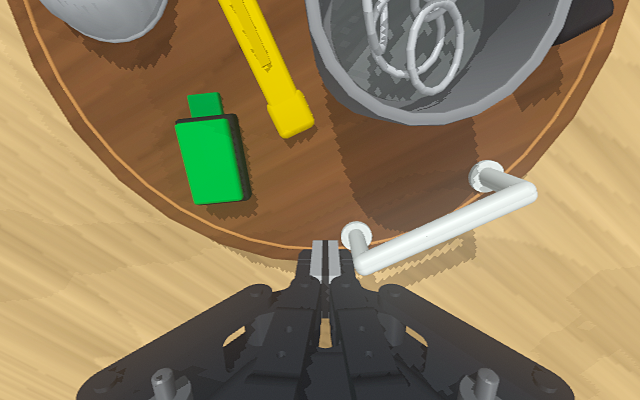

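The tray has turned about 9° and the post is against the finger's side (px 352,260). I'll continue the same arc.

>>> {"name": "send_rows", "arguments": {"rows": [[[0.3, 8.4, 0.5], [0, 0, -3.6], 1], [[1, 16.7, 0.5], [0, 0, -7.2], 1], [[2.4, 24.9, 1], [0, 0, -10.8], 1], [[4.2, 33.1, 1], [0, 0, -14.4], 1], [[6.5, 41.1, 1], [0, 0, -18], 1]]}}

```text
t: 5.5
tcp_pos: [0.4997, -0.1312, 0.0491]
ee_rot: [179.8, -0.3, 57.0]
force: [-1.0, 1.7, 1.1]
opening: 0.0001
```

>>> {"name": "send_rows", "arguments": {"rows": [[[0.3, 8.4, 0], [0, 0, -3.6], 1], [[1, 16.7, 0], [0, 0, -7.2], 1], [[2.4, 24.9, 0], [0, 0, -10.8], 1], [[4.2, 33.1, 0], [0, 0, -14.4], 1], [[6.5, 41.1, 0], [0, 0, -18], 1]]}}

```text
t: 6.0
tcp_pos: [0.537, -0.1477, 0.0491]
ee_rot: [179.8, -0.2, 75.2]
force: [-1.0, 0.2, -0.5]
opening: -0.0001
```

Run:
```python
from h import *
st(); polar(); look('wrist',['handle_a'])
```

```text
{'t': 6.0, 'joint_pos': [-22.655, 29.97, 102.155, 0.332, 47.741, -8.043], 'tcp_pos': [0.537, -0.148, 0.049], 'ee_rot': [179.833, -0.225, 75.165], 'force': [-1.031, 0.237, -0.513], 'opening': -0.0}
r 0.1341 ang 255.3 yaw 75.16458210982665
wrist handle_a [([0.595, -0.14, 0.07], 0.8)]
```

>>> {"name": "send_rows", "arguments": {"rows": [[[0.5, 8.4, 0], [0, 0, -3.6], 1], [[1.3, 16.7, 0], [0, 0, -7.2], 1], [[2.8, 24.9, 0], [0, 0, -10.8], 1], [[4.8, 33.1, 0], [0, 0, -14.4], 1], [[7.3, 41.1, 0], [0, 0, -18], 1]]}}

```text
t: 6.6
tcp_pos: [0.5792, -0.1514, 0.0494]
ee_rot: [179.7, -0.1, 93.1]
force: [-0.6, -0.8, 0.0]
opening: 0.0001
```

>>> {"name": "send_rows", "arguments": {"rows": [[[0.5, 8.4, 0], [0, 0, -3.6], 1], [[1.3, 16.7, 0], [0, 0, -7.2], 1], [[2.8, 24.9, 0], [0, 0, -10.8], 1], [[4.8, 33.1, 0], [0, 0, -14.4], 1], [[7.3, 41.1, 0], [0, 0, -18], 1]]}}

```text
t: 7.1
tcp_pos: [0.6192, -0.1417, 0.0495]
ee_rot: [179.8, -0.1, 111.1]
force: [-0.2, -1.6, 0.8]
opening: 0.0002
```

Run:
```python
from h import *
st(); polar(); look('wrist',['handle_a'],'w4.png'); look('top',['handle_a','bell','reflector','mug','pump','lever'])
```

```text
{'t': 7.1, 'joint_pos': [-19.233, 34.636, 91.666, 0.251, 53.554, -40.478], 'tcp_pos': [0.619, -0.142, 0.049], 'ee_rot': [179.76, -0.061, 111.096], 'force': [-0.237, -1.574, 0.831], 'opening': 0.0}
r 0.1327 ang 291.3 yaw 111.09553461339019
wrist handle_a [([0.662, -0.106, 0.074], 0.68)]
top handle_a [([0.662, -0.1, 0.071], 0.96)]
top bell []
top reflector []
top mug [([0.613, -0.028, 0.032], 0.75)]
top pump [([0.626, 0.048, 0.037], 0.74)]
top lever [([0.623, 0.044, 0.037], 0.46)]
```

View pics/w4.png

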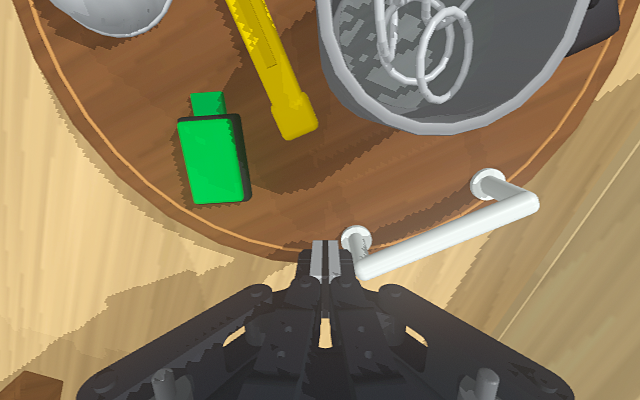

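The post, reflector, lever and mug sit in the picture where they did before, so nothing has shifted. Next is the last arc, slowing at the end.

>>> {"name": "send_rows", "arguments": {"rows": [[[0.3, 8.4, 0], [0, 0, -3.6], 1], [[1, 16.7, 0], [0, 0, -7.2], 1], [[2.4, 24.9, 0.5], [0, 0, -10.8], 1], [[4.2, 33.1, 0.5], [0, 0, -14.4], 1], [[6.5, 41.1, 0.5], [0, 0, -18], 1]]}}

```text
t: 8.05
tcp_pos: [0.6552, -0.1213, 0.0493]
ee_rot: [179.7, 0.0, 129.1]
force: [-1.4, 0.0, -0.5]
opening: 0.0
```

>>> {"name": "send_rows", "arguments": {"rows": [[[0.3, 8.4, 0], [0, 0, -3.6], 1], [[1, 16.7, 0], [0, 0, -7.2], 1], [[2.4, 24.9, 0.5], [0, 0, -10.8], 1], [[4.2, 33.1, 0.5], [0, 0, -14.4], 1], [[6.5, 41.1, 0.5], [0, 0, -18], 1]]}}

```text
t: 8.55
tcp_pos: [0.683, -0.0906, 0.0489]
ee_rot: [179.8, 0.1, 147.2]
force: [-0.2, -1.3, 0.2]
opening: 0.0
```

Run:
```python
from h import *
st(); polar(); look('wrist',['handle_a'])
```

```text
{'t': 8.55, 'joint_pos': [-13.381, 38.091, 84.075, 0.185, 57.657, -70.687], 'tcp_pos': [0.683, -0.091, 0.049], 'ee_rot': [179.794, 0.115, 147.207], 'force': [-0.239, -1.325, 0.226], 'opening': 0.0}
r 0.1335 ang 327.1 yaw 147.20724887397083
wrist handle_a [([0.696, -0.037, 0.071], 0.59)]
```

>>> {"name": "send_rows", "arguments": {"rows": [[[0.3, 8.4, 0], [0, 0, -3.6], 1], [[1, 16.7, 0], [0, 0, -7.2], 1], [[2.4, 24.9, 0], [0, 0, -10.8], 1], [[4.2, 33.1, 0], [0, 0, -14.4], 1], [[6.5, 41.1, 0], [0, 0, -18], 1]]}}

```text
t: 9.15
tcp_pos: [0.6999, -0.0522, 0.049]
ee_rot: [179.8, 0.2, 165.1]
force: [0.7, -0.9, 0.2]
opening: -0.0003
```

>>> {"name": "send_rows", "arguments": {"rows": [[[0.2, 7, 0], [0, 0, -3], 1], [[0.8, 13, 0], [0, 0, -6], 1], [[1.6, 19, 0], [0, 0, -8], 1], [[2.2, 24, 0], [0, 0, -10.5], 1], [[2.8, 27, 0], [0, 0, -12], 1]]}}

```text
t: 9.65
tcp_pos: [0.7039, -0.0253, 0.0491]
ee_rot: [179.9, 0.2, 177.2]
force: [0.5, -0.8, 0.0]
opening: -0.0
```

Run:
```python
from h import *
st(); polar(); look('wrist',['handle_a']); look('top',['handle_a','bell_top','bell'],'t2.png'); look('scene',['bell_top'])
```

```text
{'t': 9.65, 'joint_pos': [-7.747, 39.092, 81.824, 0.17, 58.895, -95.0], 'tcp_pos': [0.704, -0.025, 0.049], 'ee_rot': [179.872, 0.201, 177.166], 'force': [0.5, -0.784, 0.046], 'opening': -0.0}
r 0.1331 ang 356.9 yaw 177.16562681042342
wrist handle_a [([0.686, 0.027, 0.076], 0.89)]
top handle_a [([0.456, -0.066, 0.07], 0.9)]
top bell_top [([0.558, -0.113, 0.068], 0.7)]
top bell [([0.559, -0.111, 0.038], 0.55)]
scene bell_top [([0.561, -0.118, 0.068], 0.55)]
```

View pics/t2.png

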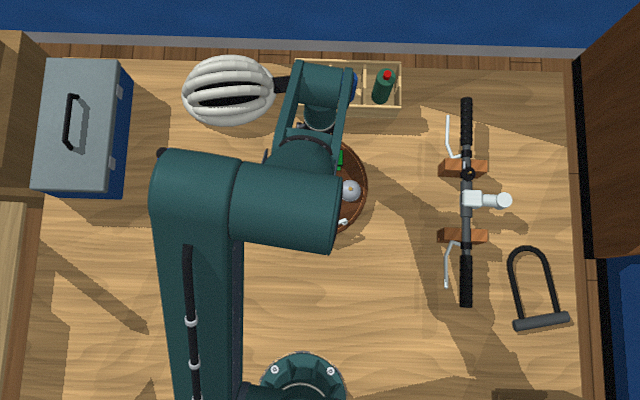

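The bell (px 350,190) now lies at about (0.559, -0.115), roughly 97 mm toward the handlebar. I'm letting go and rising.

>>> {"name": "send_rows", "arguments": {"rows": [[[-1, -5, 0], [0, 0, 0], 1], [[-2, -9, 0], [0, 0, 0], 1], [[-2, -9, -20], [0, 0, 0], 1], [[-2, -9, -60], [0, 0, 0], 1], [[-2, -9, -100], [0, 0, 0], 1]]}}

```text
t: 10.55
tcp_pos: [0.7044, -0.0354, 0.1491]
ee_rot: [179.9, 0.1, 177.1]
force: [1.2, -0.2, 0.1]
opening: 0.0002
```

>>> {"name": "send_rows", "arguments": {"rows": [[[0, 0, -25], [0, 0, 0], 1], [[0, 0, -25], [0, 0, 0], 1], [[0, 0, -25], [0, 0, 0], 1]]}}

```text
t: 10.85
tcp_pos: [0.7047, -0.0359, 0.1747]
ee_rot: [179.9, 0.1, 177.0]
force: [0.9, -0.3, -0.5]
opening: -0.0002
```

Run:
```python
from h import *
st(); look('wrist',['bell_top']); look('scene',['bell_top','pump','mug']); rel([.559,-.115,.17],135); rel([.559,-.115,.097],135)
```

```text
{'t': 10.85, 'joint_pos': [-8.597, 31.815, 75.842, 0.152, 72.219, -95.69], 'tcp_pos': [0.705, -0.036, 0.175], 'ee_rot': [179.868, 0.137, 177.047], 'force': [0.942, -0.32, -0.49], 'opening': -0.0}
wrist bell_top [([0.561, -0.116, 0.065], 0.7)]
scene bell_top [([0.562, -0.12, 0.069], 0.87)]
scene pump [([0.539, 0.054, 0.03], 0.47)]
scene mug [([0.602, 0.011, 0.036], 0.74)]
shift [140. -87.   3.] turn [ 0.1 -0.1 42.1]
shift [140. -87.  76.] turn [ 0.1 -0.1 42.1]
```

>>> {"name": "send_rows", "arguments": {"rows": [[[35, -22, 0], [0, 0, 0], 1], [[70, -44, 0], [0, 0, 0], 1], [[105, -66, 0], [0, 0, 0], 1], [[139, -88, 0], [0, 0, 0], 1], [[139, -88, 0], [0, 0, 0], 1]]}}

```text
t: 11.65
tcp_pos: [0.5548, -0.1173, 0.1715]
ee_rot: [179.8, -0.4, 176.9]
force: [0.4, 0.1, -1.0]
opening: 0.0
```

>>> {"name": "send_rows", "arguments": {"rows": [[[0, 0, 20], [0, 0, 0], 1], [[0, 0, 40], [0, 0, 0], 1], [[0, 0, 60], [0, 0, 0], 1], [[0, 0, 73], [0, 0, 0], 1], [[0, 0, 73], [0, 0, 0], 1]]}}

```text
t: 12.15
tcp_pos: [0.5532, -0.1164, 0.0965]
ee_rot: [179.8, -0.6, 177.0]
force: [0.0, 0.4, 0.1]
opening: -0.0002
```

Run:
```python
from h import *
st(); look('wrist',['bell_top'],'w5.png'); look('scene',['bell_top'],'s2.png')
a=cv2.imread('pics/w5.png');b=cv2.imread('pics/s2.png')[130:330,200:520]
cv2.imwrite('pics/c.png',np.hstack([cv2.resize(a,(400,250)),cv2.resize(b,(400,250))]))
```

```text
{'t': 12.15, 'joint_pos': [-18.914, 26.91, 98.419, 0.067, 55.34, -105.901], 'tcp_pos': [0.553, -0.116, 0.096], 'ee_rot': [179.764, -0.629, 176.95], 'force': [0.02, 0.406, 0.065], 'opening': -0.0}
wrist bell_top [([0.559, -0.114, 0.07], 0.87)]
scene bell_top [([0.562, -0.118, 0.067], 0.63)]
```

View pics/c.png

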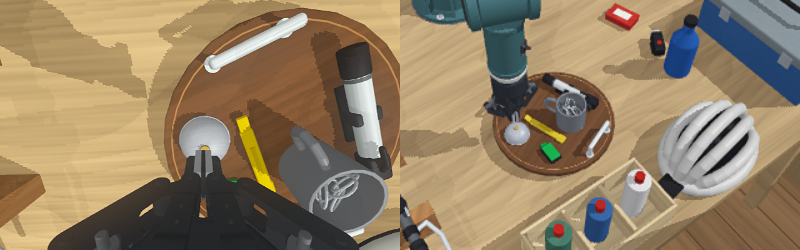

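Everything is still on the tray, and the fingertips are about 29 mm above the nut and about 7 mm off its axis. I'll correct that and dwell.

>>> {"name": "send_rows", "arguments": {"rows": [[[-6, 0, 0], [0, 0, 0], 1], [[-6, 0, 0], [0, 0, 0], 1], [[-6, 0, 0], [0, 0, 0], 1], [[-6, 0, 0], [0, 0, 0], 1], [[-6, 0, 0], [0, 0, 0], 1]]}}

```text
t: 12.85
tcp_pos: [0.5612, -0.1175, 0.0993]
ee_rot: [179.9, -0.3, 177.0]
force: [-0.8, -0.3, -0.6]
opening: -0.0001
```

>>> {"name": "send_rows", "arguments": {"rows": [[[0, 0, 0], [0, 0, 0], 1], [[0, 0, 0], [0, 0, 0], 1], [[0, 0, 0], [0, 0, 0], 1], [[0, 0, 0], [0, 0, 0], 1], [[0, 0, 0], [0, 0, 0], 1]]}}

```text
t: 13.35
tcp_pos: [0.5612, -0.1175, 0.0993]
ee_rot: [179.9, -0.3, 177.0]
force: [0.0, -1.0, 0.0]
opening: -0.0002
```

>>> {"name": "send_rows", "arguments": {"rows": [[[0, 0, 0], [0, 0, 0], 1], [[0, 0, 0], [0, 0, 0], 1], [[0, 0, 0], [0, 0, 0], 1], [[0, 0, 0], [0, 0, 0], 1], [[0, 0, 0], [0, 0, 0], 1]]}}

```text
t: 13.85
tcp_pos: [0.5611, -0.1175, 0.0993]
ee_rot: [179.9, -0.3, 176.9]
force: [0.4, 0.8, 0.3]
opening: 0.0002
```

>>> {"name": "send_rows", "arguments": {"rows": [[[0, 0, 0], [0, 0, 0], 1], [[0, 0, 0], [0, 0, 0], 1], [[0, 0, 0], [0, 0, 0], 1], [[0, 0, 0], [0, 0, 0], 1], [[0, 0, 0], [0, 0, 0], 1]]}}

```text
t: 14.35
tcp_pos: [0.5611, -0.1175, 0.0993]
ee_rot: [179.8, -0.3, 176.9]
force: [-0.5, -0.8, -0.1]
opening: 0.0001
```

>>> {"name": "send_rows", "arguments": {"rows": [[[0, 0, 0], [0, 0, 0], 1], [[0, 0, 0], [0, 0, 0], 1], [[0, 0, 0], [0, 0, 0], 1], [[0, 0, 0], [0, 0, 0], 1], [[0, 0, 0], [0, 0, 0], 1]]}}

```text
t: 14.85
tcp_pos: [0.5611, -0.1175, 0.0993]
ee_rot: [179.9, -0.3, 176.9]
force: [0.1, -0.0, 0.3]
opening: 0.0005
```

>>> {"name": "send_rows", "arguments": {"rows": [[[0, 0, 0], [0, 0, 0], 1], [[0, 0, 0], [0, 0, 0], 1], [[0, 0, 0], [0, 0, 0], 1], [[0, 0, 0], [0, 0, 0], 1], [[0, 0, 0], [0, 0, 0], 1]]}}

```text
t: 15.35
tcp_pos: [0.5611, -0.1175, 0.0993]
ee_rot: [179.9, -0.3, 177.0]
force: [-0.7, -0.1, 0.2]
opening: -0.0
```

Run:
```python
from h import *
st(); print(ctrl.finish_job())
```

```text
{'t': 15.35, 'joint_pos': [-18.761, 27.086, 97.514, 0.063, 55.762, -105.747], 'tcp_pos': [0.561, -0.117, 0.099], 'ee_rot': [179.852, -0.335, 176.951], 'force': [-0.708, -0.087, 0.211], 'opening': -0.0}
the job is handed in; nothing more can be done
None
```

I pushed one of the tray's handles round about 145° counter-clockwise with closed fingertips, backed off, and pointed down at the bell cap for over 2.5 s. The job was handed in at 15.35 s, still pointing; no verdict is reported.

- **Cap position:** the last measurements put it at about (0.560, -0.116), roughly 98 mm from the turning axis towards the handlebar (at least 75 mm required).
- **Pointing:** at hand-in the grasp point was about 50 mm above the nut and within a few millimetres of its axis.
- **Contact:** the wrist force while dwelling was at sensor noise level (about 1 N), which is too coarse to confirm the 0.2 N contact limit directly. The fingertips were about 30 mm clear of the nut.
- **Tray:** the last pictures, taken just before the dwell, show all five things still on it.
- **Disagreements:** the cameras differed by up to about 4 mm on the nut's position. The networks twice failed to see the cap when it was hidden or out of view.

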